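# Teapot off its warmer, lid on

## Robot

A 6-joint arm with a two-finger parallel gripper is mounted at the origin on a cart in front of the work surface, level with it; the furniture and walls round the work are solid. World frame = base frame: x ahead of the robot, y to its left, z up, the work surface at z = 0. Lengths are in mm, angles in rad, forces in N, time in s.
With the tool pointing down it reaches from about 325 to 775 mm from the base axis. Payload 5.5 kg.
Tool frame: the origin (TCP) lies between the finger pads; the fingertips stand 8 mm ahead of it and the grasp point (between the pads) lies 11 mm behind it; z points along the fingers, x is the direction in which the jaws open and shut, and the axes are right-handed (so a half turn about z gives the same grasp; the last joint's range is limited). The gripper opens to 85 mm and grips with 20 to 120 N. Pads are 22 mm wide; open, the fingers measure 114 mm over their backs; the gripper's body (76 mm by 85 mm) begins 54 mm behind the grasp point. The pads swing forward as they close: fully open they stand 13 mm farther back than shut.
Start: joints at [1.055, 0.091, 1.231, -0, 1.82, -0.057], TCP at [265.73, 537.963, 239.275] pointing down, gripper open.
Joint ranges: [-2.87, 2.87], [-0.86, 2.18], [0.17, 2.46], [-1.51, 4.65], [0.06, 2.69], [-2.65, 2.65]. Speed limits (rad/s): [2.57, 2.57, 3.01, 3.14, 3.14, 3.14].

## Interface

Orientations are given as a unit quaternion [x, y, z, w].
In Python, from station import env gives the robot as it stands.
- The arm moves only by the tool send_rows, never from a script. Its argument "commands" is one flat list of numbers, 5 for each row, row after row: the shift along the world's x, y, z each as a share of 750 mm, from -1 to 1, then the turn about the world's z as a share of 2 rad, from -1 to 1, then the gripper's target within -1 to 1 (fully open at 1, half-way at 0, shut at -1). In form: [x, y, z, turn, grip, x, y, z, turn, grip, ...]. A call has 1 to 10 rows; each row is the pose to reach, as a shift and turn from the pose commanded when the call began; what a row does not reach only later rows make up. A row lasts 1/8 s, in which the tool goes at most 62.5 mm and 10.7 degrees, less where a joint would pass 70% of its speed; a pose out of reach is approached as far as the arm can. A call with a number of a shift or a turn outside -1 to 1 is refused whole. A call with a gripper value outside its range is refused whole. The fingers move at their own pace and stop on an object; "newtons" is the grip in N (left out, the last holds). Time passes only in rows, so rows that repeat a pose let the fingers close. It gives the time, the measured TCP pose, the force and the opening at its end, in the units of the state.
- env.sense(): the state, without advancing time (a new reading comes with each control period).
- env.snapshot(name): name is "side" or "top" or "wrist"; returns the picture (400x640x3 uint8, red, green, blue); there is no depth.
- env.camera_info(name): a dict with "camera_matrix" (3x3 intrinsics, pixels), "cam_to_world" (4x4, takes a point from camera to world coordinates). Camera axes: x right, y up, looking along -z (the intrinsics and any distortion apply to the point x, -y, -z); pixel columns grow to the right and rows downward; lengths in mm; the calibration is good to about 2 mm. A picture is of the moment at which its call begins: read the wrist's pose just before it. camera_info takes no time and is no camera call; for the wrist camera it gives the pose at the moment of the call.
- env.hand_in(): hands the job in, once; it reports no verdict.
Trained networks look in the newest picture that a camera, given by its name, has taken for a name from the list of things; names that differ only in an ending like _2 or _b are one class to them, and where a whole thing is asked for, a point or a joint stands for the part that bears it (a point fixed in the world has none). Each returns a list of dicts, best first, with "conf" (0 to 1); they miss things now and then, are a little off and sometimes report something else, mostly with a low value. They report only what shows in the picture. A call takes as long as a camera call. They do not tell look-alikes from the thing itself.
- env.outline_of(camera, target): "mask" (400x640 bool, what is visible of it) and "rect" ([left, top, right, bottom] in pixels, round what is visible of it).
The state is a dict: "clock": time; "qpos": joint angles; "qvel": joint speeds; "tau": joint torques, N m; "tcp_pos": TCP position; "ee_rot": TCP orientation; "wrist_force": force on the tool from outside, world axes, zero at the start; "moment": the same for the moment, N m; "finger_gap": finger opening in mm.
Only numpy, scipy, OpenCV 4.12 (cv2) and the standard library are available. Lean on these libraries where they do the work, as an engineer would, in place of code of your own. Each camera call takes 0.05 s, during which the arm holds its last target. There are 200 camera calls.

## Task

Lift the cobalt blue teapot by its black handle off the tea warmer and set it down squarely on the slate coaster, keeping it upright and not dropping it. Close it with its own lid, the blue one, before or after you move it, and set that down without dropping it too; leave the cream lid, the sugar bowl and the other things where they are.

Things in the scene. Friction and masses are not known exactly. Their poses are not given: they have to be found in the camera images.
- warmer_top (a point): Centre of the upper face of the tea warmer's plate, 64 mm above the worktop. The warmer is fixed: a round wooden foot 124 mm across, steel straps round an unlit blueight, and a dark steel plate whose 8 mm high rim (107 mm inside, 118 mm outside) surrounds the teapot's foot. z up.
- coaster_top (a point): Centre of the upper face of the square black slate coaster (96 x 96 mm, 7 mm thick, fixed flat on the worktop). z up, x and y along its edges.
- teapot_center (a point): Dark blue enamelled teapot, about 0.34 kg, loose, open on top, standing on the warmer's plate; this point lies on its axis 54 mm above its underside. z up its axis, x towards the spout, -x towards the handle. Foot 94 mm across, belly 112 mm, rim 83 mm outside and 74 mm inside, 108 mm high; the spout reaches 91 mm from the axis.
- teapot_handle (a point): Grip point in the teapot's black D-shaped handle: on the axis of its upright bar, 90 mm from the pot's axis on the -x side, 84 mm above the pot's underside. The bar is 15 mm thick along the pot's y and 19 mm along x; its top lies 22 mm above this point, so it can be straddled and pinched from above. Axes as teapot_center.
- teapot_mouth (a point): Centre of the teapot's mouth, on its axis at rim height, 108 mm above its underside. The opening is 74 mm across. Axes as teapot_center.
- teapot_lid_center (a point): The teapot's own lid: round, cobalt blue with a black knob, 70 g, loose, standing upright on its skirt on the worktop; this point lies on its axis, half-way up, 22 mm above its underside and in the lower part of the knob. z up. Closed, its skirt hangs in the mouth, its flange rests on the rim, and this point stands 14 mm above teapot_mouth.
- bowl_lid_center (a point): The sugar bowl's lid, not to be used: same form but cream with a wooden knob, 98 mm across, 44 mm high, standing on the worktop; this point is on its axis 22 mm above its underside.
- sugar_bowl: Open cream sugar bowl, 107 mm across, 74 mm high, loose; origin at the centre of its underside. To be left alone.
- canister: Light grey storage canister with a wooden lid, 70 mm across, 120 mm high; origin at the centre of its underside. To be left alone.
- matches: Red match box, 58 x 110 x 22 mm, lying in front of and between warmer and coaster; origin at the centre of its underside. To be left alone.
- bitters: Small yellow bottle, 47 mm across, 152 mm high, behind the work; origin at the centre of its underside. To be left alone.
- shaker: Cocktail shaker, 70 mm across, 220 mm high, behind the work; origin at the centre of its underside. To be left alone.
- teapot: The teapot as a whole; origin at the centre of its underside, axes as teapot_center.
- teapot_lid: The same lid; origin at the centre of its underside, z up. Heights above the underside: a tapered skirt (57 mm across below, 67 mm above) from 0 to 8 mm, an 83 mm wide flange from 8 to 12 mm, a shallow dome up to 18 mm, a cylindrical knob 23 mm across from 18 to 44 mm (the top).
Things that resemble listed ones, but are neither listed nor needed, are in the scene too. Several things look just like the teapot_lid: the one meant starts nearest to the robot's base. Of the things that look like the part that bears coaster_top, the smaller one is meant.

How it is judged (in metres and radians):
At the end, for the whole second after the job is handed in: The teapot stands upright (within 0.06 rad) with its foot on the slate coaster, its axis within 20 mm of the coaster's centre; its blue lid is closed: centred within 7 mm, level with the pot within 0.07 rad and its flange down on the rim within 3 mm; both are at rest (horizontal distance between teapot_center and coaster_top below 0.02 m and z of teapot_center in the frame of coaster_top between 0.05 and 0.058 m and angle between teapot_center's own z axis and vertical below 0.06 rad and horizontal distance between teapot_lid_center and teapot_mouth below 0.007 m and z of teapot_lid_center in the frame of teapot_mouth between 0.01 and 0.017 m and angle between the z axis of teapot_lid_center and the z axis of teapot_center, either way round below 0.07 rad and linear speed of each of teapot, teapot_lid below 0.02 m/s); the robot touches nothing.
It fails at once if the teapot is tipped more than 0.5 rad (angle between teapot_center's own z axis and vertical above 0.5 rad).
It fails at once if the teapot is dropped (moves faster than 0.5 m/s while the robot does not touch it) (linear speed of teapot above 0.5 m/s and contact force between each of the fingers, the arm and teapot below 0.1 N).
It fails at once if the teapot's lid is dropped (moves faster than 0.5 m/s while neither the robot nor the teapot touches it) (linear speed of teapot_lid above 0.5 m/s and contact force between each of the fingers, the arm, teapot and teapot_lid below 0.1 N).
It fails at once if the sugar bowl, its cream lid or another bystander is pushed more than 30 mm from its place (distance of any of bowl_lid_center, sugar_bowl, canister, matches, bitters, shaker from where it was at the start of the episode above 0.03 m).
It also fails if it takes over 61 s, if anything falls off the work surface, if the arm or the gripper's body presses on something with over 40 N, if the wrist force passes 120 N, or if a joint passes its speed limit or range.

## Working session

There is one attempt and no reset: what is moved stays moved. The work goes in short steps, Python scripts to look and compute and a tool call to move; the robot and the scene stay as the last step left them, time stands still between calls to the robot, and variables do not carry over. Pictures are saved under pics/ and viewed, about 8 in all and at most 12, crops included, and the job is handed in when it is done.

Besides the shell and the picture viewer there is one more tool, called after "Emit:" in YAML: its name, and indented under it one key for each argument. send_rows: Moves the arm, as the interface text tells. Shift numbers are shares of 750 mm and turn numbers shares of 2 rad, none past 1 either way. Its arguments: {"type":"object","properties":{"commands":{"type":"array"},"newtons":{"type":"number"}},"required":["commands"]}

```bash
ls; mkdir -p pics
cat > h.py <<'E'
import numpy as np, cv2
from station import env
def px2w(cam,u,v,z,info=None):
    i=info or env.camera_info(cam); K=np.array(i["camera_matrix"]); T=np.array(i["cam_to_world"])
    d=np.linalg.inv(K)@[u,v,1]; d=T[:3,:3]@[d[0],-d[1],-d[2]]; o=T[:3,3]
    return o+d*(z-o[2])/d[2]
def w2px(cam,p,info=None):
    i=info or env.camera_info(cam); K=np.array(i["camera_matrix"]); T=np.array(i["cam_to_world"])
    c=T[:3,:3].T@(np.asarray(p,float)-T[:3,3]); q=K@[c[0],-c[1],-c[2]]; return q[:2]/q[2]
def save(name,img): cv2.imwrite(f"pics/{name}.png",cv2.cvtColor(img,cv2.COLOR_RGB2BGR))
E
python3 - <<'E'
from h import *
np.set_printoptions(precision=1,suppress=True)
a=env.snapshot("top");b=env.snapshot("side")
save("raw_top",a);save("raw_side",b)
save("p1",cv2.resize(np.vstack([a,b]),(480*1,600)) if 0 else a);save("p2",b)
for c in("top","side"):
    i=env.camera_info(c);print(c,i.keys(),np.array(i["camera_matrix"]).tolist(),np.array(i["cam_to_world"])[:3].round(2).tolist())
    for t in ("teapot","teapot_handle","teapot_lid","bowl_lid_center","coaster_top","warmer_top","sugar_bowl","canister","matches","bitters","shaker"):
        try:
            for r in env.outline_of(c,t):
                m=r["mask"];ys,xs=np.nonzero(m);print(c,t,round(r["conf"],2),r["rect"],m.sum(),xs.mean().round(1),ys.mean().round(1),px2w(c,xs.mean(),ys.mean(),0)[:2])
        except Exception as e: print(t,e)
E
```

```text
pics
top dict_keys(['camera_matrix', 'cam_to_world']) [[473.6786592097368, 0.0, 316.0309061792812], [0.0, 473.6786592097368, 198.2578664692223], [0.0, 0.0, 1.0]] [[-0.0, 0.99, -0.17, 203.02], [-1.0, -0.0, 0.0, 69.37], [0.0, 0.17, 0.99, 2043.28]]
top teapot 0.63 [353.8, 177.1, 376.6, 224.6] 668 365.3 198.2 [ 549.3 -148.7]
top teapot_handle 0.67 [353.2, 173.9, 381.5, 222.7] 685 365.7 197.7 [ 551.5 -150.3]
top teapot_handle 0.34 [234.4, 182.1, 259.4, 205.1] 469 244.8 193.4 [571.1 378.9]
top teapot_lid 0.67 [430.7, 212.3, 451.6, 231.8] 264 440.1 222.7 [ 440.9 -471.2]
top teapot_lid 0.53 [402.9, 222.6, 416.9, 241.1] 284 408.7 231.7 [ 401.8 -333.7]
top bowl_lid_center 0.93 [248.5, 222.0, 271.3, 240.9] 375 256.1 229.1 [414.1 326.5]
top coaster_top 0.79 [179.4, 197.8, 214.9, 229.2] 1006 196.1 212.4 [487.3 589.1]
top coaster_top 0.77 [282.2, 197.8, 301.4, 216.3] 472 291.5 206.6 [512.5 173.9]
top coaster_top 0.63 [318.6, 223.7, 341.3, 240.3] 347 329.4 231.1 [404.8   9.2]
top coaster_top 0.27 [414.9, 181.8, 432.3, 201.1] 306 423.6 191.4 [ 579.2 -404.9]
top sugar_bowl 0.72 [230.6, 179.5, 258.2, 
[... 1649 characters left out ...]
er_top 0.47 [303.5, 208.4, 353.8, 253.2] 1370 328.0 231.6 [569.1  -8.2]
side warmer_top 0.75 [310.3, 241.4, 344.0, 266.3] 569 329.6 257.3 [ 534.4 -142.5]
side warmer_top 0.6 [302.3, 210.6, 356.0, 256.3] 1381 327.4 232.0 [566.2  -9.6]
side sugar_bowl 0.7 [292.8, 158.6, 313.6, 182.4] 424 302.7 171.5 [576.8 444.4]
side canister 0.91 [352.2, 281.5, 380.1, 319.7] 804 364.9 299.0 [ 589.1 -349.5]
side matches 0.56 [279.3, 219.4, 289.9, 246.0] 314 285.7 234.6 [406.7  21. ]
side matches 0.5 [295.2, 293.9, 319.1, 317.0] 445 306.4 306.1 [ 402.7 -324.7]
side bitters 0.46 [350.1, 203.8, 364.6, 238.0] 235 354.7 220.4 [692.4  27. ]
side shaker 0.66 [317.4, 131.4, 332.9, 158.2] 129 324.0 143.3 [757.1 691.6]
```

Run:
```python
import cv2,numpy as np
a=cv2.imread("pics/raw_top.png")[145:265,165:465];b=cv2.imread("pics/raw_side.png")[140:365,250:400]
A=cv2.resize(a,(800,320),interpolation=cv2.INTER_CUBIC)
cv2.imwrite("pics/c1.png",A)
cv2.imwrite("pics/c2.png",cv2.resize(b,(400,600),interpolation=cv2.INTER_CUBIC))
```

```text
(no output)
```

View pics/c1.png

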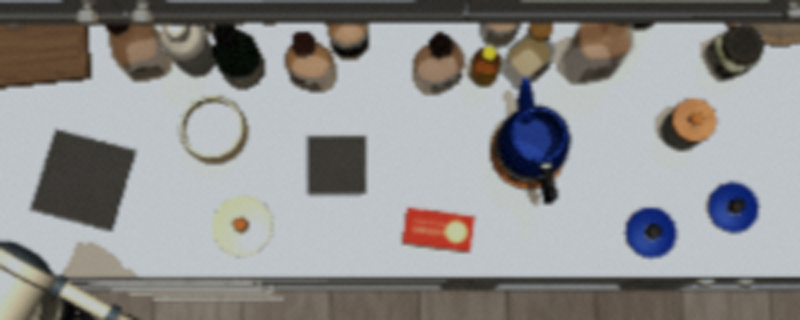

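View pics/c2.png

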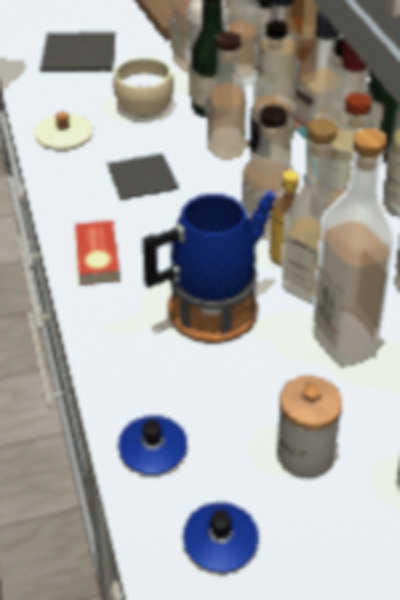

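Two blue lids: top pixel (409,232) at about (402,-334), 520 mm from the base, and (440,222) at about (441,-471), 645 mm from the base. The first is nearer to the base, so it is the one meant. Coasters: (291,207), about 96 mm across, and (196,212), larger. The small one, near (512,174), is meant. The pot's spout points ahead (+x), and its handle points to the robot and slightly right.

Run:
```python
from h import *
np.set_printoptions(precision=3,suppress=True)
s=env.sense();print(s["clock"],s["tcp_pos"],s["ee_rot"],s["finger_gap"])
i=env.camera_info("wrist");print(np.array(i["camera_matrix"]),np.array(i["cam_to_world"]))
print("handle top",px2w("top",369.5,217,168),"rim",px2w("top",365,196.5,172),"spouttip",px2w("top",362,176,160))
print("side handle", px2w("side",250+150*.375,140+258*.375,150),"rim",px2w("side",250+216*.375,140+213*.375,172))
print("coaster",px2w("top",291.3,206.8,7),"lid1 knob",px2w("top",165+652*.375,145+231*.375,44),px2w("side",250+151*.375,140+424*.375,44))
```

```text
1.2 [265.726 537.956 239.245] [ 0.849  0.528 -0.     0.   ] 85.28106915203875
[[327.273   0.    319.417]
 [  0.    327.273 202.936]
 [  0.      0.      1.   ]] [[  0.443  -0.85   -0.285 191.603]
 [  0.897   0.419   0.142 574.959]
 [ -0.001  -0.318   0.948 373.078]
 [  0.      0.      0.      1.   ]]
handle top [ 444.588 -146.079  168.   ] rim [ 526.91  -129.256  172.   ] spouttip [ 613.579 -119.916  160.   ]
side handle [ 444.525 -173.172  150.   ] rim [ 538.777 -139.219  172.   ]
coaster [510.445 174.458   7.   ] lid1 knob [ 397.993 -328.327   44.   ] [ 402.726 -332.191   44.   ]
```

Emit:
send_rows:
  commands: [0.05,-0.1,0.12,0.1,1,0.18,-0.917,0.12,0.33,1,0.18,-0.917,0.12,0.33,1,0.18,-0.917,0.12,0.33,1,0.18,-0.917,0.12,0.33,1,0.18,-0.917,0.12,0.33,1,0.18,-0.917,0.12,0.33,1,0.18,-0.917,0.12,0.33,1,0.18,-0.917,0.12,0.33,1,0.18,-0.917,0.12,0.33,1]

```text
clock: 2.45
tcp_pos: [382.9, -53.0, 323.1]
ee_rot: [0.633, 0.775, 0.0, 0.001]
wrist_force: [0.8, -0.4, -0.2]
finger_gap: 85.5
```

Emit:
send_rows:
  commands: [0,0,0,0,1,0,0,0,0,1,0,0,0,0,1,0,0,0,0,1]

```text
clock: 2.95
tcp_pos: [383.1, -49.6, 322.7]
ee_rot: [0.631, 0.776, 0.0, 0.0]
wrist_force: [0.4, -0.0, 0.3]
finger_gap: 85.5
```

Emit:
send_rows:
  commands: [-0.01,-0.13,0.02,0,1,-0.01,-0.13,0.02,0,1,-0.01,-0.13,0.02,0,1,-0.01,-0.13,0.02,0,1]

```text
clock: 3.45
tcp_pos: [375.8, -147.5, 337.5]
ee_rot: [0.632, 0.775, 0.0, -0.0]
wrist_force: [-0.7, 0.9, 0.0]
finger_gap: 85.1
```

Run:
```python
from h import *
np.set_printoptions(precision=1,suppress=True)
w=env.snapshot("wrist");i=env.camera_info("wrist");save("w1",w);s=env.sense();print(s["tcp_pos"])
import pickle;pickle.dump(i,open("w1.pkl","wb"))
for t in ("teapot","teapot_handle","warmer_top"):
    for r in env.outline_of("wrist",t):
        ys,xs=np.nonzero(r["mask"]);print(t,round(r["conf"],2),r["rect"],len(xs),xs.mean(),ys.mean())
```

```text
[ 375.8 -147.4  337.5]
teapot 0.67 [256.8, 217.0, 345.2, 375.0] 8445 301.77335701598577 294.76719952634693
teapot_handle 0.67 [259.5, 214.1, 346.9, 375.6] 8450 301.5244970414201 295.18485207100593
warmer_top 0.91 [261.4, 214.0, 342.8, 270.7] 1615 308.2390092879257 236.92383900928792
```

View pics/w1.png

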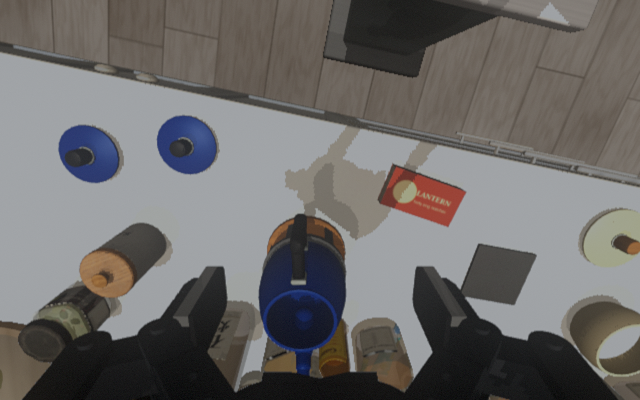

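Run:
```python
import cv2
a=cv2.imread("pics/w1.png")[200:390,230:380]
cv2.imwrite("pics/c3.png",cv2.resize(a,None,fx=3.15,fy=3.15,interpolation=cv2.INTER_CUBIC))
from h import *
import pickle
i=pickle.load(open("w1.pkl","rb"));print(i["cam_to_world"][:3])
print("rim",px2w("wrist",301.5,316,172,i))
```

```text
[[-2.01892898e-01 -9.28571925e-01 -3.11437695e-01  2.94888818e+02]
 [ 9.79407425e-01 -1.91607025e-01 -6.36226734e-02 -1.63228024e+02]
 [-5.95421869e-04 -3.17869356e-01  9.48134335e-01  4.71306758e+02]]
rim [ 524.57188869 -136.02169548  172.        ]
```

View pics/c3.png

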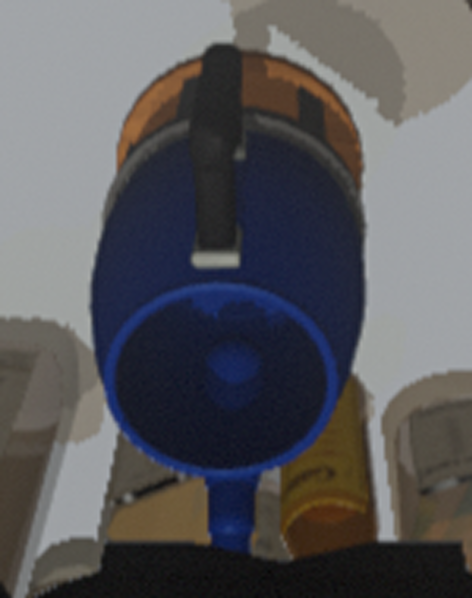

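Run:
```python
from h import *
import pickle
i=pickle.load(open("w1.pkl","rb"))
c=px2w("wrist",300.2,320.3,172,i);print("rim c",c)
# rim left/right/top/bottom check
for u,v in((103,380),(338,380),(221,283),(221,475)): print(px2w("wrist",230+u/3.15,200+v/3.15,172,i))
for y in (0.0,.1,.15,.2,.25,.3):
    d=np.array([np.cos(y),np.sin(y),0])
    f=lambda r,z:(((w2px("wrist",[*(c[:2]),z]+r*d,i))-[230,200])*3.15).round(0)
    print(y,"bartop",f(-90,170),"bartop outer",f(-99,170),"grip",f(-90,148),"armroot",f(-45,165),"spout",f(88,160))
```

```text
rim c [ 530.38828201 -136.37804528  172.        ]
[ 539.14598443 -176.58546021  172.        ]
[522.58671844 -96.44511209 172.        ]
[ 492.38215611 -143.52027784  172.        ]
[ 571.25699265 -128.7933839   172.        ]
0.0 bartop [273. 147.] bartop outer [278. 122.] grip [273. 119.] armroot [247. 258.] spout [181. 545.]
0.1 bartop [245. 143.] bartop outer [248. 118.] grip [247. 115.] armroot [233. 256.] spout [204. 548.]
0.15 bartop [231. 142.] bartop outer [232. 117.] grip [234. 114.] armroot [227. 255.] spout [215. 548.]
0.2 bartop [217. 142.] bartop outer [217. 116.] grip [221. 114.] armroot [220. 255.] spout [226. 549.]
0.25 bartop [203. 142.] bartop outer [201. 117.] grip [208. 114.] armroot [214. 255.] spout [238. 548.]
0.3 bartop [189. 143.] bartop outer [186. 118.] grip [195. 115.] armroot [207. 256.] spout [249. 548.]
```

Emit:
send_rows:
  commands: [0.05,-0.01,-0.06,0.005,1,0.09,-0.011,-0.12,0.005,1,0.09,-0.011,-0.16,0.005,1,0.09,-0.011,-0.2,0.005,1,0.09,-0.011,-0.24,0.005,1,0.09,-0.011,-0.267,0.005,1,0.09,-0.011,-0.267,0.005,1,0.09,-0.011,-0.267,0.005,1]

```text
clock: 4.65
tcp_pos: [443.7, -156.9, 138.7]
ee_rot: [0.629, 0.778, 0.0, 0.001]
wrist_force: [0.7, -0.3, 0.2]
finger_gap: 85.3
```

Run:
```python
from h import *
w=env.snapshot("wrist");s=env.sense();print(s["tcp_pos"],s["wrist_force"]);save("w2",w);save("s2",env.snapshot("side"))
a=cv2.imread("pics/w2.png")[:,100:540];b=cv2.imread("pics/s2.png")[190:280,270:380]
cv2.imwrite("pics/c4.png",np.hstack([cv2.resize(a,(440,400)),cv2.resize(b,(340,400),interpolation=cv2.INTER_CUBIC)]))
```

```text
[ 443.80499476 -156.96852408  138.96819946] [-0.45859447  0.28355334  0.62860908]
```

View pics/c4.png

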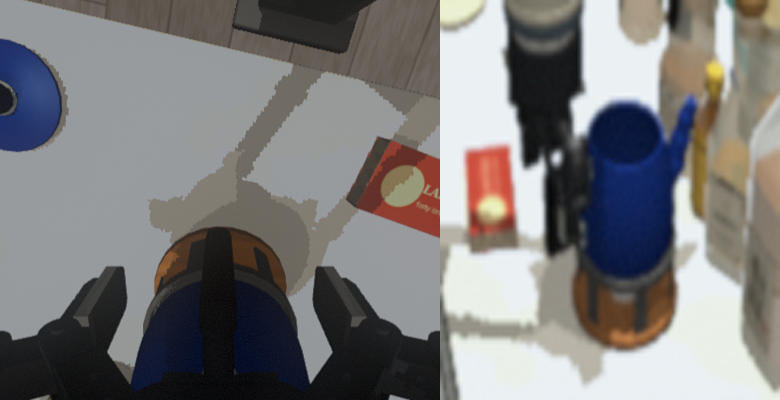

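The handle is centred between the pads, at column 317 of the wrist picture. I'll close and do a small lift.

Emit:
send_rows:
  commands: [0,0,0,0,-1,0,0,0,0,-1,0,0,0,0,-1,0,0,0,0,-1,0,0,0,0,-1,0,0,0,0,-1,0,0,0,0,-1,0,0,0,0,-1]
  newtons: 110

```text
clock: 5.75
tcp_pos: [443.1, -156.8, 137.6]
ee_rot: [0.629, 0.778, -0.0, 0.0]
wrist_force: [-2.7, -1.1, 3.5]
finger_gap: 13.6
```

Emit:
send_rows:
  commands: [0,0,0.01,0,-1,0,0,0.02,0,-1,0,0,0.03,0,-1,0,0,0.04,0,-1,0,0,0.05,0,-1,0,0,0.06,0,-1,0,0,0.06,0,-1]

```text
clock: 6.62
tcp_pos: [443.5, -156.9, 183.3]
ee_rot: [0.629, 0.778, 0.0, 0.001]
wrist_force: [0.2, -1.1, -5.2]
finger_gap: 14.0
```

Run:
```python
from h import *
s=env.sense();print(s["tcp_pos"],s["wrist_force"],s["moment"],s["finger_gap"]);save("s3",env.snapshot("side"));save("w3",env.snapshot("wrist"))
b=cv2.imread("pics/s3.png")[170:280,270:380];a=cv2.imread("pics/w3.png")[200:,150:490]
cv2.imwrite("pics/c5.png",np.hstack([cv2.resize(b,(400,400),interpolation=cv2.INTER_CUBIC),cv2.resize(a,(400,235))[0:400] if 0 else cv2.copyMakeBorder(a,0,200,0,0,0)]))
```

```text
[ 443.48321038 -156.92763147  183.26820176] [ 0.21323628 -1.07364155 -5.21147825] [-0.04583139  0.42293814 -0.00101977] 13.975839109249003
```

View pics/c5.png

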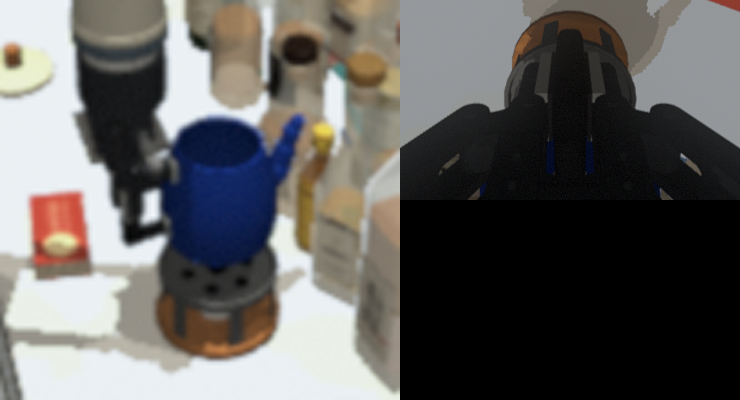

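The pot is lifted and upright in the side picture, and the pads are firm at 14 mm. I'll carry it across at this height.

Emit:
send_rows:
  commands: [0,0.01,0,0,-1,-0.002,0.035,0,0,-1,-0.005,0.075,0,0,-1,-0.008,0.12,0,0,-1,-0.012,0.165,0,0,-1,-0.015,0.21,0,0,-1,-0.018,0.255,0,0,-1,-0.02,0.3,0,0,-1,-0.024,0.345,0,0,-1,-0.026,0.38,0,0,-1]

```text
clock: 7.98
tcp_pos: [422.4, 130.7, 182.2]
ee_rot: [0.628, 0.778, 0.0, -0.0]
wrist_force: [-0.0, 0.6, -4.9]
finger_gap: 13.7
```

Emit:
send_rows:
  commands: [-0.001,0.02,0,0,-1,-0.001,0.03,0,0,-1,-0.001,0.035,0,0,-1,-0.001,0.035,0,0,-1]

```text
clock: 8.48
tcp_pos: [422.9, 154.1, 182.3]
ee_rot: [0.629, 0.778, -0.0, 0.0]
wrist_force: [-0.6, -1.0, -4.0]
finger_gap: 13.7
```

Run:
```python
from h import *
np.set_printoptions(precision=1,suppress=True)
s=env.sense();print(s["tcp_pos"],s["wrist_force"],s["moment"],s["finger_gap"])
# coaster from initial raw pics
for c in("top","side"):
    im=cv2.cvtColor(cv2.imread(f"pics/raw_{c}.png"),cv2.COLOR_BGR2GRAY)
    x0,y0,x1,y1=(277,193,306,221) if c=="top" else (284,193,321,222)
    m=np.zeros_like(im);m[y0:y1,x0:x1]=(im[y0:y1,x0:x1]<110)*255
    n,l,st,ce=cv2.connectedComponentsWithStats(m);k=1+st[1:,4].argmax()
    pts=np.argwhere(l==k)[:,::-1]
    w=np.array([px2w(c,u,v,7)[:2] for u,v in pts]).astype(np.float32)
    print(c,st[k],cv2.minAreaRect(w),(w.max(0)+w.min(0))/2)
save("w4",env.snapshot("wrist"));save("s4",env.snapshot("side"));save("t4",env.snapshot("top"))
for c in("side","top"):
    for r in env.outline_of(c,"teapot")[:1]: ys,xs=np.nonzero(r["mask"]);print(c,r["conf"],r["rect"],xs.mean(),ys.mean())
b=cv2.imread("pics/s4.png")[140:240,250:375];a=cv2.imread("pics/t4.png")[165:240,250:345]
cv2.imwrite("pics/c6.png",np.hstack([cv2.resize(b,(400,320),interpolation=cv2.INTER_CUBIC),cv2.resize(a,(400,320),interpolation=cv2.INTER_CUBIC)]))
```

```text
[422.9 154.1 182.3] [-0.6 -1.  -4. ] [-0.1  0.4 -0. ] 13.741386726037668
top [281 196  21  22 461] ((511.94842529296875, 175.9351806640625), (92.74668884277344, 87.26268005371094), 0.22048351168632507) [511.9 175.9]
side [291 198  25  17 280] ((512.1738891601562, 171.16033935546875), (88.15040588378906, 92.57959747314453), 1.1990971565246582) [512. 171.]
side 0.88 [277.7, 157.4, 323.2, 193.3] 301.6583514099783 174.28633405639914
top 0.66 [279.8, 177.3, 297.2, 200.1] 287.4640287769784 190.52877697841726
```

View pics/c6.png

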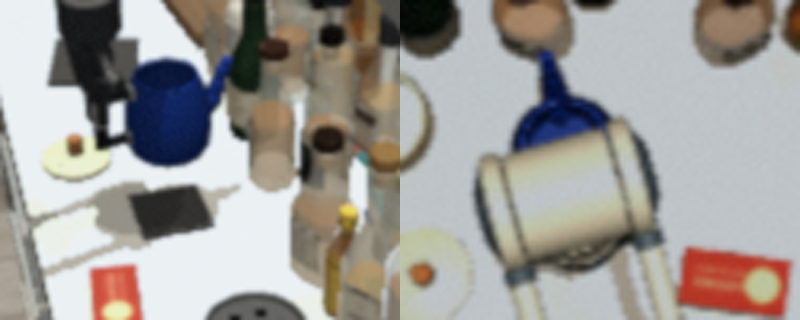

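Coaster centre is (512, 173.5) and the pot axis is about (510, 174), so I can lower.

Emit:
send_rows:
  commands: [0.001,0,-0.02,0,-1,0.002,0,-0.045,0,-1,0.002,0,-0.07,0,-1,0.002,0,-0.09,0,-1,0.002,0,-0.105,0,-1,0.002,0,-0.117,0,-1,0.002,0,-0.125,0,-1,0.002,0,-0.129,0,-1,0.002,0,-0.131,0,-1,0.002,0,-0.131,0,-1]

```text
clock: 9.98
tcp_pos: [424.5, 154.5, 84.3]
ee_rot: [0.629, 0.778, 0.0, 0.0]
wrist_force: [0.6, 0.7, -4.4]
finger_gap: 13.9
```

Emit:
send_rows:
  commands: [0,0,-0.0015,0,-1,0,0,-0.003,0,-1,0,0,-0.004,0,-1,0,0,-0.004,0,-1]

```text
clock: 10.48
tcp_pos: [424.4, 154.5, 81.2]
ee_rot: [0.629, 0.778, 0.0, 0.0]
wrist_force: [0.6, 0.2, -4.5]
finger_gap: 13.6
```

Run:
```python
from h import *
s=env.sense();print(s["tcp_pos"],s["wrist_force"],s["moment"],s["finger_gap"])
```

```text
[424.4387496  154.49653014  81.15431423] [ 0.6436666   0.15701523 -4.45914616] [-0.09378027  0.42823724  0.02016772] 13.551798764465866
```

Emit:
send_rows:
  commands: [0,0,-0.001,0,-1,0,0,-0.002,0,-1,0,0,-0.002,0,-1]

```text
clock: 10.85
tcp_pos: [424.5, 154.6, 80.5]
ee_rot: [0.629, 0.778, 0.0, 0.0]
wrist_force: [-3.9, -2.2, 5.1]
finger_gap: 13.5
```

Emit:
send_rows:
  commands: [0,0,0,0,-0.5,0,0,0,0,0,0,0,0,0,0.6,0,0,0,0,1,0,0,0,0,1,0,0,0.03,0,1,0,0,0.1,0,1,0,0,0.18,0,1,0,0,0.25,0,1,0,0,0.32,0,1]
  newtons: 40

```text
clock: 12.1
tcp_pos: [424.2, 154.4, 321.5]
ee_rot: [0.629, 0.778, 0.0, 0.0]
wrist_force: [0.7, 1.4, -0.2]
finger_gap: 85.4
```

Emit:
send_rows:
  commands: [-0.08,0,0,0,1,-0.1,0,0,0,1,-0.1,0,0,0,1]

```text
clock: 12.48
tcp_pos: [349.0, 154.6, 319.8]
ee_rot: [0.628, 0.778, 0.001, 0.001]
wrist_force: [0.1, 0.2, -0.4]
finger_gap: 85.2
```

Run:
```python
from h import *
import pickle
s=env.sense();print(s["tcp_pos"],s["wrist_force"],s["qpos"])
save("w5",env.snapshot("wrist"));i=env.camera_info("wrist");pickle.dump(i,open("w5.pkl","wb"))
save("s5",env.snapshot("side"))
r=env.outline_of("wrist","teapot")[0]["rect"];print(r)
x0,y0=int(max(r[0]-20,0)),int(max(r[1]-20,0));a=cv2.imread("pics/w5.png")[y0:y0+200,x0:x0+150]
print(x0,y0,a.shape)
b=cv2.imread("pics/s5.png")[150:250,250:350]
cv2.imwrite("pics/c7.png",np.hstack([cv2.resize(a,None,fx=2.8,fy=2.8,interpolation=cv2.INTER_CUBIC)[:560],cv2.resize(b,(380,int(a.shape[0]*2.8)),interpolation=cv2.INTER_CUBIC)]))
```

```text
[349.04134964 154.55219443 319.7821494 ] [ 0.07014013  0.15664818 -0.36162283] [ 3.27787460e-01 -4.55580425e-01  1.56717307e+00 -1.68089283e-04
  2.02831336e+00 -1.45504866e+00]
[267.9, 211.3, 347.0, 365.5]
247 191 (200, 150, 3)
```

View pics/c7.png

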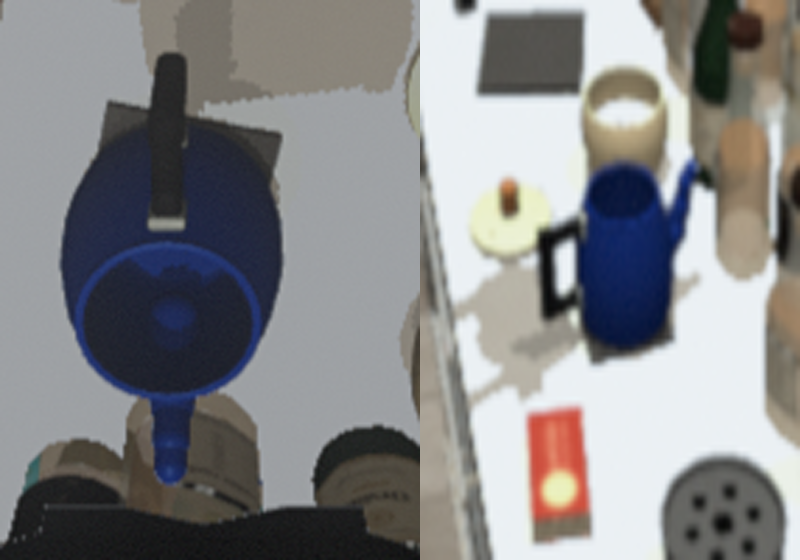

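The pot stands on the coaster, upright in both views, with the handle free. Next I'll go over the near blue lid for a closer look.

Emit:
send_rows:
  commands: [0.04,-0.08,0,-0.09,1,0.068,-0.16,0,-0.18,1,0.068,-0.24,-0.02,-0.27,1,0.068,-0.32,-0.04,-0.34,1,0.068,-0.4,-0.06,-0.34,1,0.068,-0.48,-0.09,-0.34,1,0.068,-0.56,-0.12,-0.34,1,0.068,-0.62,-0.14,-0.34,1,0.068,-0.647,-0.16,-0.34,1,0.068,-0.647,-0.16,-0.34,1]

```text
clock: 13.88
tcp_pos: [399.7, -331.2, 196.9]
ee_rot: [0.853, 0.523, -0.001, -0.002]
wrist_force: [0.5, 0.3, 0.7]
finger_gap: 85.3
```

Emit:
send_rows:
  commands: [0,0,0,0,1,0,0,0,0,1]

```text
clock: 14.12
tcp_pos: [401.1, -329.8, 200.9]
ee_rot: [0.852, 0.524, 0.0, 0.001]
wrist_force: [-0.1, 0.1, -1.0]
finger_gap: 85.0
```

Run:
```python
from h import *
import pickle
np.set_printoptions(precision=1,suppress=True)
j=pickle.load(open("w5.pkl","rb"));print("pot rim",px2w("wrist",307.2,305.5,115,j))
for u,v in((75,320),(262,320),(168,243),(168,398)): print(px2w("wrist",247+u/2.8,191+v/2.8,115,j)[:2])
s=env.sense();print(s["tcp_pos"],s["ee_rot"],s["qpos"])
w=env.snapshot("wrist");i=env.camera_info("wrist");save("w6",w);pickle.dump(i,open("w6.pkl","wb"))
for r in env.outline_of("wrist","teapot_lid"):
    ys,xs=np.nonzero(r["mask"]);print(r["conf"],r["rect"],xs.mean(),ys.mean(),px2w("wrist",xs.mean(),ys.mean(),13,i))
```

```text
pot rim [511.7 174.7 115. ]
[520.  134.9]
[502.8 214.3]
[474.  166.8]
[552.  182.6]
[ 401.1 -329.8  200.9] [0.9 0.5 0.  0. ] [-0.8 -0.1  1.5  0.   1.8 -1.9]
0.65 [276.9, 139.7, 356.6, 217.7] 316.8797230464886 176.67774480712166 [ 397.7 -331.2   13. ]
0.58 [190.5, 227.7, 261.2, 293.8] 228.15241861880133 257.70520231213874 [ 435.5 -459.8   13. ]
```

View pics/w6.png

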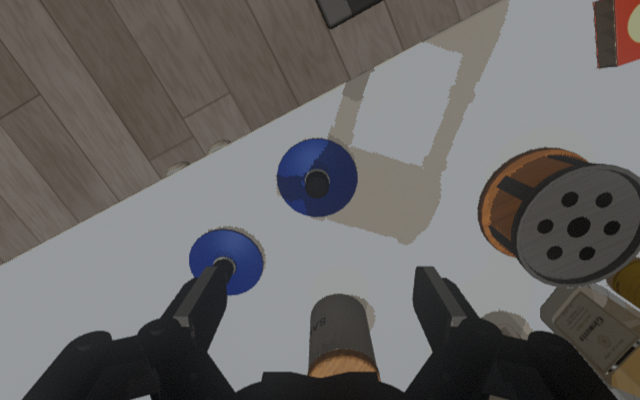

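The near lid is at (317,178) and the other at (227,260), partly behind the left finger; the target is the near one.

Run:
```python
from h import *
import pickle
i=pickle.load(open("w6.pkl","rb"));print("knob top",px2w("wrist",317,183.5,44,i))
r=env.outline_of("wrist","teapot_lid")[0];c=max(cv2.findContours(r["mask"].astype(np.uint8),0,1)[0],key=cv2.contourArea)
print(cv2.fitEllipse(c),px2w("wrist",*cv2.fitEllipse(c)[0],11,i))
```

```text
knob top [ 396.69507778 -330.26084422   44.        ]
((316.8760070800781, 176.66635131835938), (78.45785522460938, 80.23772430419922), 95.16336822509766) [ 398.14891585 -331.45735252   11.        ]
```

Emit:
send_rows:
  commands: [-0.005,-0.0015,-0.06,0,0.6,-0.005,-0.0015,-0.12,0,0.3,-0.005,-0.0015,-0.17,0,0.3,-0.005,-0.0015,-0.205,0,0.3,-0.005,-0.0015,-0.222,0,0.3,-0.005,-0.0015,-0.229,0,0.3,-0.005,-0.0015,-0.229,0,0.3]

```text
clock: 15.15
tcp_pos: [397.0, -332.2, 28.7]
ee_rot: [0.852, 0.524, 0.0, 0.001]
wrist_force: [0.1, 0.5, -0.8]
finger_gap: 55.6
```

Emit:
send_rows:
  commands: [0,0,0,0,0,0,0,0,0,-0.3,0,0,0,0,-1,0,0,0,0,-1,0,0,0,0,-1,0,0,0,0,-1]

```text
clock: 15.9
tcp_pos: [397.0, -332.3, 28.7]
ee_rot: [0.852, 0.524, 0.0, 0.001]
wrist_force: [-0.0, 0.8, 5.6]
finger_gap: 21.6
```

Run:
```python
from h import *
s=env.sense();print(s["tcp_pos"],s["wrist_force"],s["finger_gap"])
```

```text
[ 396.99321047 -332.29614417   28.6832904 ] [-0.04808773  0.83798257  5.62658763] 21.6028121263571
```

Emit:
send_rows:
  commands: [0,0,0.005,0,-1,0,0,0.02,0,-1,0,0,0.05,0,-1,0,0,0.1,0,-1,0,0,0.15,0,-1,0,0,0.2,0,-1,0,0,0.24,0,-1,0,0,0.25,0,-1]

```text
clock: 16.9
tcp_pos: [397.1, -332.4, 218.1]
ee_rot: [0.852, 0.524, 0.001, 0.002]
wrist_force: [-0.1, 0.2, -0.4]
finger_gap: 21.6
```

Run:
```python
from h import *
s=env.sense();print(s["tcp_pos"],s["wrist_force"],s["finger_gap"])
save("w7",env.snapshot("wrist"));save("s7",env.snapshot("side"))
a=cv2.imread("pics/w7.png")[150:,120:520];b=cv2.imread("pics/s7.png")[210:335,250:400]
cv2.imwrite("pics/c8.png",np.hstack([a,cv2.resize(b,(300,250),interpolation=cv2.INTER_CUBIC)]))
```

```text
[ 397.12981332 -332.37655969  218.10052546] [-0.07852737  0.24874373 -0.4123793 ] 21.61461703660724
```

View pics/c8.png

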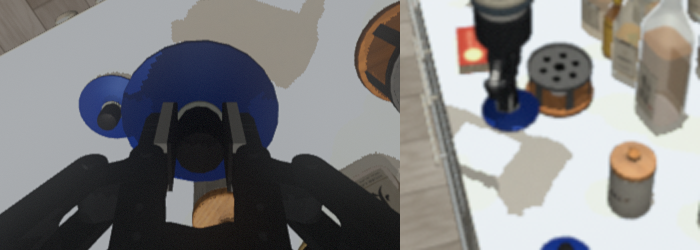

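The lid is held level by its knob. I'll carry it to the pot.

Emit:
send_rows:
  commands: [0.005,0.02,0,0,-1,0.017,0.07,0,0,-1,0.03,0.13,0,0,-1,0.045,0.195,0,0,-1,0.06,0.26,0,0,-1,0.075,0.325,0,0,-1,0.09,0.39,0,0,-1,0.105,0.455,0,0,-1,0.12,0.52,0,0,-1,0.132,0.58,0,0,-1]

```text
clock: 18.25
tcp_pos: [494.6, 105.7, 213.5]
ee_rot: [0.852, 0.524, -0.001, -0.001]
wrist_force: [0.0, -1.0, -1.2]
finger_gap: 21.8
```

Emit:
send_rows:
  commands: [0.01,0.04,0,0,-1,0.018,0.08,0,0,-1,0.021,0.096,0,0,-1,0.021,0.096,0,0,-1,0.021,0.096,0,0,-1]

```text
clock: 18.88
tcp_pos: [511.1, 174.3, 215.0]
ee_rot: [0.852, 0.523, -0.0, 0.0]
wrist_force: [-0.0, -0.4, -0.2]
finger_gap: 21.6
```

Run:
```python
from h import *
s=env.sense();print(s["tcp_pos"],s["ee_rot"],s["wrist_force"],s["finger_gap"])
```

```text
[511.10961536 174.31379272 215.00507615] [ 8.52191435e-01  5.23229950e-01 -4.04253869e-04  1.19200164e-04] [-0.00714036 -0.37763572 -0.15740736] 21.646563038780805
```

Emit:
send_rows:
  commands: [0.001,0,-0.03,0,-1,0.001,0,-0.06,0,-1,0.001,0,-0.08,0,-1,0.001,0,-0.092,0,-1,0.001,0,-0.098,0,-1,0.001,0,-0.1,0,-1,0.001,0,-0.1,0,-1]

```text
clock: 19.75
tcp_pos: [512.4, 175.2, 140.9]
ee_rot: [0.852, 0.524, 0.0, 0.0]
wrist_force: [-0.3, -0.4, -0.9]
finger_gap: 21.5
```

Emit:
send_rows:
  commands: [0,0,-0.002,0,-1,0,0,-0.003,0,-1,0,0,-0.004,0,-1,0,0,-0.004,0,-1]

```text
clock: 20.25
tcp_pos: [512.1, 175.1, 137.2]
ee_rot: [0.852, 0.524, -0.0, -0.0]
wrist_force: [-0.1, -0.4, -0.6]
finger_gap: 21.4
```

Emit:
send_rows:
  commands: [0,0,-0.001,0,-1,0,0,-0.002,0,-1,0,0,-0.0025,0,-1,0,0,-0.0025,0,-1]

```text
clock: 20.75
tcp_pos: [512.1, 175.1, 135.6]
ee_rot: [0.852, 0.524, 0.0, 0.0]
wrist_force: [-0.6, -0.5, 1.0]
finger_gap: 21.4
```

Down at the expected height, with slight contact. I'll release gently and rise.

Emit:
send_rows:
  commands: [0,0,0,0,-0.3,0,0,0,0,0,0,0,0,0,0.3,0,0,0,0,0.5,0,0,0,0,0.5,0,0,0.02,0,0.6,0,0,0.08,0,1,0,0,0.16,0,1,0,0,0.24,0,1,-0.08,0,0.28,0,1]

```text
clock: 22.0
tcp_pos: [458.0, 175.2, 345.7]
ee_rot: [0.852, 0.523, 0.001, 0.0]
wrist_force: [-0.5, 0.1, 1.5]
finger_gap: 85.3
```

Emit:
send_rows:
  commands: [-0.08,0,0,0,1,-0.16,0,0,0,1,-0.16,0,0,0,1,-0.16,0,0,0,1]

```text
clock: 22.5
tcp_pos: [336.3, 175.1, 344.4]
ee_rot: [0.852, 0.524, 0.001, 0.0]
wrist_force: [0.3, -1.3, -0.4]
finger_gap: 85.4
```

Run:
```python
from h import *
s=env.sense();print(s["tcp_pos"],s["wrist_force"],s["finger_gap"])
w=env.snapshot("wrist");i=env.camera_info("wrist");save("w9",w);save("s9",env.snapshot("side"))
u,v=w2px("wrist",[511.8,174.7,115],i);print(u,v, w2px("wrist",[511.8,174.7,151],i))
x0,y0=int(np.clip(u-80,0,480)),int(np.clip(v-100,0,240))
a=cv2.imread("pics/w9.png")[y0:y0+160,x0:x0+160];b=cv2.imread("pics/s9.png")[140:240,260:360]
print(x0,y0);cv2.imwrite("pics/c9.png",np.hstack([cv2.resize(x,(400,400),interpolation=cv2.INTER_CUBIC) for x in(a,b)]))
```

```text
[336.31272089 175.11859048 344.43410299] [ 0.34362863 -1.25379251 -0.42698318] 85.41742545482076
380.7418986578306 289.57854696851604 [386.14464608 306.98494541]
300 189
```

View pics/c9.png

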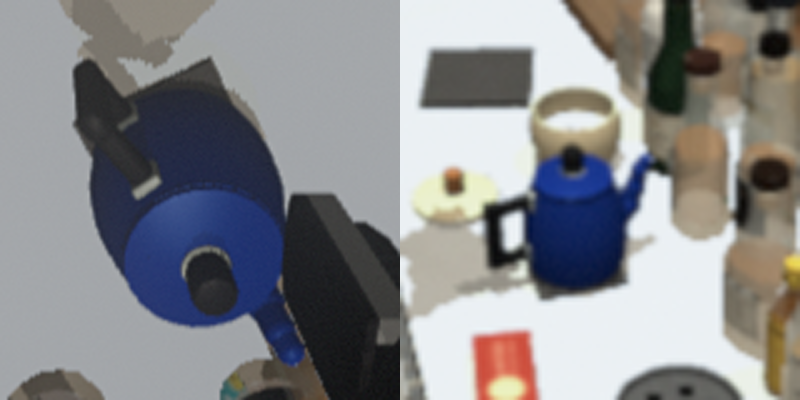

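The lid sits flush: its flange covers the rim evenly, and the knob top is at crop (213,293) against a predicted (215,295). The pot is upright on the slate coaster and the gripper is clear, so I'll hand in.

```bash
python3 -c "
from station import env
print(env.hand_in())"
```

```text
the job is handed in; nothing more can be done
None
```

I lifted the teapot by its handle off the warmer, set it down upright on the small slate coaster, and closed it with the blue lid nearest the robot's base. I then handed the job in at about 22.7 s of the 61 s allowed.

**Pot position:** before the lid went on, the pot's axis measured (511.7, 174.7) and the coaster's centre (512, 173.5). The top and side cameras differed by about 5 mm in y on the coaster, so I used their mean. The pot is within about 4 mm of the centre either way, inside the 20 mm limit.

**Lid fit:** the lid went down to the expected height with only light contact. In the last wrist picture its knob top was within about 1 px of the predicted spot, and the flange covered the rim evenly.

**Surroundings:** the gripper was clear and touching nothing. The cream lid, sugar bowl and match box look unmoved in the last side picture. I did not measure them, or the canister, bitters and shaker, again at the end. No check failed.

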